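Lay the red marker in the V rest

TASK

Take the red marker by its free upper end out of the sloping stand and lay it level in the aluminium V rest, in both V notches and about centred along the rest, either way round. Set it down in the notches rather than dropping it, let go, and leave the blue and green markers in the stand.

Things in the scene. Friction and masses are not known exactly. Their poses are not given: they have to be found in the camera images.
- red_center (a point): Red marker: plain rod 160 mm long, 22 mm diameter, about 50 g, black plug at its upper end. Point: its centre; z axis along the rod to the black end. It starts in one of the 3 tubes of a fixed stand (any), sloping 30 deg up from level, its lower 60 mm in the tube: draw it out along its axis. Grip it 15-30 mm from the centre towards the black end, on its left and right sides, tool square to the rod.
- seat (a point): Aluminium V rest fixed on the desk: base 134 x 60 x 8 mm; two cheeks 12 mm thick, centred 55 mm either side of the middle (98 mm free between), each with an upward 90 deg V notch, mouth 44 mm wide, top edges about 52 mm up. Point: where the centre of a seated marker lies, over the middle, 45.6 mm above the table. x axis along the groove, level; z up.
- blue_center (a point): Blue marker, to be left in the stand; size, slope, origin and axes as the red. The stand's tubes lie side by side, parallel, 80 mm apart; each is square, 34 mm outside, 1 to 3 mm play, its roof 18 mm above the rod's axis, no latch. A tongue 10 mm wide runs under each rod to 98 mm from the rod's lower end; fingers straddle it.
- green_center (a point): Green marker, to be left in the stand; size, slope, origin and axes as the red.
Mind the look-alikes: they are no part of the job. Leave any yellow look-alike of the part that bears seat alone. Of the things that look like the part that bears red_center, the smaller one is meant.

How it is judged:
By the outcome, as a careful person would: the job done as asked, in the order asked, and still so for the second after the job is handed in, with the robot touching nothing.
It also fails if it takes over 42 s, if anything falls off the work surface, if the arm or the gripper's body presses on something with over 40 N, if the wrist force passes 120 N, or if a joint passes its speed limit or range.

ROBOT

A 6-joint arm with a two-finger parallel gripper is mounted at the origin on the work surface. World frame = base frame: x ahead of the robot, y to its left, z up, the work surface at z = 0. Lengths are in m, angles in rad, forces in N, time in s.
With the tool pointing down it reaches from about 0.225 to 0.875 m from the base axis. Payload 3.4 kg.
Tool frame: the origin (TCP) lies between the finger pads; the fingertips stand 11 mm ahead of it and the grasp point (between the pads) lies 8 mm behind it (tips_ahead is the distance from the TCP to the fingertips, in m); z points along the fingers, x is the direction in which the jaws open and shut, and the axes are right-handed (so a half turn about z gives the same grasp; the last joint's range is limited). The gripper opens to 85 mm and grips with 20 to 120 N. Pads are 22 mm wide; open, the fingers measure 114 mm over their backs; the gripper's body (76 mm by 85 mm) begins 54 mm behind the grasp point. The pads swing forward as they close: fully open they stand 13 mm farther back than shut.
Start: joints at [0.984, 0.276, 1.505, -0, 1.361, -0.121], TCP at [0.258, 0.514, 0.242] pointing down, gripper open.
Joint ranges: [-2.89, 2.89], [-0.75, 2.08], [0.22, 2.7], [-1.18, 4.32], [0.11, 2.71], [-2.7, 2.7]. Speed limits (rad/s): [2.57, 2.57, 3.14, 3.14, 3.14, 3.14].

INTERFACE

Orientations are given as a unit quaternion [w, x, y, z].
In Python, from rig import get_state, get_image, sign_off, masks_of, tips_ahead gives the robot as it stands.
- The arm moves only by the tool play_rows, never from a script. Its argument "series" is a list of rows, each an object of numbers: "fingers": the closure, from -1 (fully open) to 1 (shut); "dx", "dy", "dz": the shift along the world's x, y, z in mm; "turn": the turn about the world's z in rad. A call has 1 to 20 rows; each row shifts and turns the pose as measured when the row begins; what a row does not reach is not made up. A row lasts 1/12 s, in which the tool goes at most 41.7 mm and 7.16 degrees, less where a joint would pass 70% of its speed; a pose out of reach is approached as far as the arm can. A call with a gripper value outside its range is refused whole. The fingers move at their own pace and stop on an object; "squeeze" is the grip in N (left out, the last holds). Time passes only in rows, so rows that do not move let the fingers close. It gives the time, the measured TCP pose, the force and the opening at its end, in the units of the state.
- get_state(): the state, without advancing time (a new reading comes with each control period).
- get_image(name): name is "side" or "top"; returns a dict with "pixels" (480x640x3 uint8, red, green, blue), "vfov" (degrees; the focal length in pixels is half the picture's height over the tangent of half this angle, whatever the lens; pixels are square), "cx", "cy" (the principal point, pixels), "rvec" (rotation vector, rad) and "tvec" (3), from world to camera coordinates, as OpenCV has them. Camera axes: x right, y down, z forward; pixel columns grow to the right and rows downward; lengths in m; the calibration is good to about 2 mm. A picture is of the moment at which its call begins. There is no depth.
- sign_off(): hands the job in, once; it reports no verdict.
Trained networks look in a picture, given as the dict that the camera call returned (one of the last four; its "shot" number tells which), for a name from the list of things; names that differ only in an ending like _2 or _b are one class to them, and where a whole thing is asked for, a point or a joint stands for the part that bears it (a point fixed in the world has none). Each returns a list of dicts, best first, with "p" (0 to 1); they miss things now and then, are a little off and sometimes report something else, mostly with a low value. They report only what shows in the picture. A call takes as long as a camera call. They do not tell look-alikes from the thing itself.
- masks_of(picture, label): "region" (480x640 bool, what is visible of it) and "xy" ([column, row] in pixels, amid what is visible of it).
The state is a dict: "clock": time; "qpos": joint angles; "qd": joint speeds; "effort": joint torques, N m; "position": TCP position; "ee_rot": TCP orientation; "contact_force": force on the tool from outside, world axes, zero at the start; "moment": the same for the moment, N m; "width": finger opening in m.
Only numpy, scipy, OpenCV 4.12 (cv2) and the standard library are available. Lean on these libraries where they do the work, as an engineer would, in place of code of your own. Each camera call takes 0.05 s, during which the arm holds its last target. There are 200 camera calls.

## Working session

There is one attempt and no reset: what is moved stays moved. The work goes in short steps, Python scripts to look and compute and a tool call to move; the robot and the scene stay as the last step left them, time stands still between calls to the robot, and variables do not carry over. Pictures are saved under pics/ and viewed, about 8 in all and at most 12, crops included, and the job is handed in when it is done.

Besides the shell and the picture viewer there is one more tool, called after "Call:" as a command line: name --argument value ..., lists and objects as JSON in quotes. play_rows: Moves the arm, as the interface text tells. Its arguments: {"type":"object","properties":{"series":{"type":"array"},"squeeze":{"type":"number"}},"required":["series"]}

```bash
mkdir -p pics; cat > h.py <<'E'
import numpy as np, cv2
from rig import *
def K(im):
    f=240/np.tan(np.radians(im["vfov"])/2); return np.array([[f,0,im["cx"]],[0,f,im["cy"]],[0,0,1]])
def proj(im,P):
    return cv2.projectPoints(np.array(P,float).reshape(-1,1,3),np.array(im["rvec"]),np.array(im["tvec"]),K(im),None)[0].reshape(-1,2)
def ray(im,uv):
    R=cv2.Rodrigues(np.array(im["rvec"],float))[0]; c=-R.T@np.array(im["tvec"]); d=R.T@np.linalg.inv(K(im))@np.array([*uv,1.]); return c,d/np.linalg.norm(d)
def atz(im,uv,z):
    c,d=ray(im,uv); return c+d*(z-c[2])/d[2]
def tri(a,ua,b,ub):
    c1,d1=ray(a,ua); c2,d2=ray(b,ub); s=np.linalg.lstsq(np.c_[d1,-d2],c2-c1,rcond=None)[0]
    p,q=c1+d1*s[0],c2+d2*s[1]; return (p+q)/2,np.linalg.norm(p-q)
def save(px,n): cv2.imwrite("pics/"+n,cv2.cvtColor(np.ascontiguousarray(px),cv2.COLOR_RGB2BGR))
E
python3 - <<'E'
from h import *
np.set_printoptions(precision=4,suppress=True)
print(get_state())
for n in("top","side"):
    im=get_image(n); save(im["pixels"],n+"0.png")
    c,_=ray(im,(320,240)); print(n,im["vfov"],im["cx"],im["cy"],"cam",c)
    for l in("red_center","seat","blue_center","green_center"):
        for m in masks_of(im,l):
            r=m["region"]; ys,xs=np.nonzero(r)
            print(l,round(m["p"],2),m["xy"],r.sum(),(xs.min(),xs.max(),ys.min(),ys.max()) if len(xs) else 0, im["pixels"][r].mean(0))
E
```

```text
{'clock': 0.0, 'qpos': array([ 0.984 ,  0.2766,  1.5062,  0.    ,  1.3607, -0.121 ]), 'qd': array([-0.0018,  0.0004,  0.0006,  0.0002, -0.0022, -0.0002]), 'effort': array([ -0.0008, -41.6784, -24.5804,  -0.0005,   0.0113,   0.    ]), 'position': array([0.258 , 0.5133, 0.2414]), 'ee_rot': array([ 0.0004,  0.8512,  0.5248, -0.0008]), 'contact_force': array([ 0.9342, -0.7862,  0.0419]), 'moment': array([ 0.0046, -0.0141,  0.003 ]), 'width': 0.08532481510114247}
top 55.23173827604514 313.17538938647004 246.40639513886714 cam [0.398  0.0076 0.9174]
red_center 0.68 [152.4, 359.0] 1709 (np.int64(102), np.int64(206), np.int64(325), np.int64(393)) [126.9093  17.3148  11.7964]
red_center 0.65 [178.4, 183.3] 717 (np.int64(161), np.int64(190), np.int64(159), np.int64(215)) [112.2301  23.3013  18.0446]
seat 0.72 [387.7, 212.0] 1994 (np.int64(364), np.int64(408), np.int64(176), np.int64(246)) [141.4764 141.322  141.3982]
seat 0.64 [307.5, 209.6] 2018 (np.int64(285), np.int64(331), np.int64(171), np.int64(243)) [149.2631 126.5545   1.0139]
green_center 0.8 [130.9, 196.1] 796 (np.int64(116), np.int6
[... 558 characters left out ...]
] 294 (np.int64(268), np.int64(295), np.int64(134), np.int64(166)) [43.3912 85.5612 48.4048]
seat 0.87 [390.5, 283.3] 1432 (np.int64(361), np.int64(418), np.int64(251), np.int64(306)) [129.692  135.5517 136.5161]
seat 0.6 [356.6, 242.5] 1200 (np.int64(324), np.int64(375), np.int64(214), np.int64(263)) [136.6933 121.3875   7.7   ]
seat 0.32 [326.7, 172.2] 373 (np.int64(313), np.int64(341), np.int64(155), np.int64(188)) [ 41.9357  65.2145 107.5282]
blue_center 0.57 [325.6, 171.9] 320 (np.int64(313), np.int64(340), np.int64(156), np.int64(188)) [ 33.4219  60.9656 109.7938]
green_center 0.53 [281.8, 148.6] 290 (np.int64(269), np.int64(294), np.int64(135), np.int64(165)) [41.5103 84.5448 46.5138]
```

View pics/top0.png

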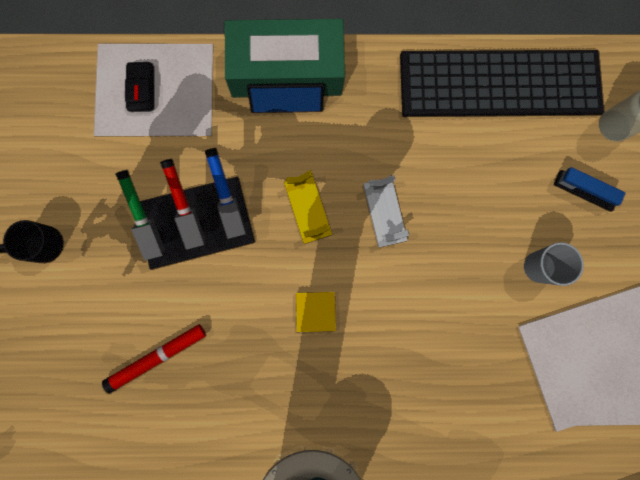

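View pics/side0.png

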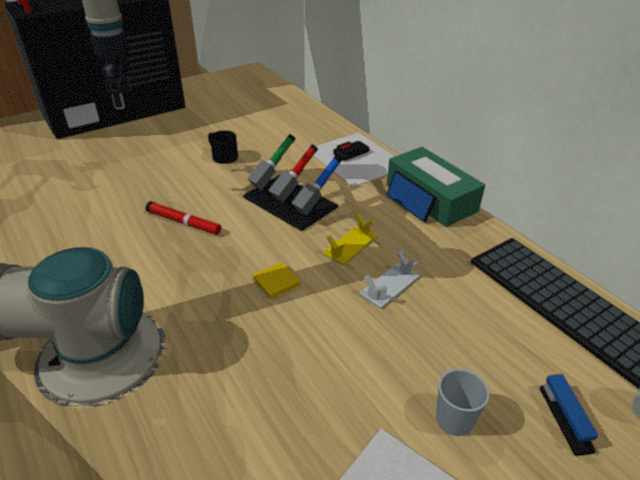

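The stand's red marker (top 178,183) and the loose lying red marker (top 152,359; side 184,215) are both candidates. The one in the stand is smaller and is in a tube, so it fits. For the seat, the aluminium rest (top 388,212) is meant and the yellow one (308,210) is the look-alike. I'll confirm with an enlarged crop and fit the models to the masks.

```bash
cat > fit.py <<'E'
from h import *
from scipy.optimize import minimize
np.set_printoptions(precision=4,suppress=True)
T=get_image("top"); S=get_image("side")
a=np.linspace(0,2*np.pi,24)
def hull(im,pts,sh=4):
    m=np.zeros((480*sh,640*sh),np.uint8); return cv2.convexHull(((proj(im,pts)+.5)*sh).astype(np.float32)).astype(np.int32)
def paint(im,groups,sh=3):
    m=np.zeros((480*sh,640*sh),np.uint8)
    for g in groups: cv2.fillConvexPoly(m,hull(im,g,sh),255)
    return cv2.resize(m,(640,480),interpolation=cv2.INTER_AREA)/255.
def rod(c,az,lo,hi,slope=np.pi/6,r=.011):
    d=np.array([np.cos(slope)*np.cos(az),np.cos(slope)*np.sin(az),np.sin(slope)]); y=np.array([-np.sin(az),np.cos(az),0]); n=np.cross(d,y)
    return np.concatenate([c+s*d+r*(np.cos(a)[:,None]*y+np.sin(a)[:,None]*n) for s in(lo,hi)])
def box(x,y,yaw,x0,x1,y0,y1,z0,z1):
    R=np.array([[np.cos(yaw),-np.sin(yaw)],[np.sin(yaw),np.cos(yaw)]])
    return np.array([[*(R@[u,v]+[x,y]),w] for u in(x0,x1) for v in(y0,y1) for w in(z0,z1)])
def rest(p):
    x,y,t=p; g=[box(x,y,t,-.067,.067,-.03,.03,0,.008)]
    for s in(-.055,.055):
        g.append(box(x,y,t,s-.006,s+.006,-.03,.03,.008,.03))
        for k in(-1,1):  # cheek beside the V
            q=[]
            for u in(s-.006,s+.006):
                for v,w in((.030*k,.03),(.0*k,.03),(.022*k,.052),(.030*k,.052)):
                    q.append([x+u*np.cos(t)-v*np.sin(t),y+u*np.sin(t)+v*np.cos(t),w])
            g.append(np.array(q))
    return g
def near(im,l,xy):
    b=min(masks_of(im,l),key=lambda m:np.hypot(*(np.array(m["xy"])-xy))); return b["region"].astype(float)
def cost(pairs): return sum(np.abs(m-k).sum()/k.sum() for m,k in pairs)
E
python3 - <<'E'
from fit import *
w=np.concatenate([cv2.resize(T["pixels"][130:280,90:250],None,fx=2.5,fy=2.5,interpolation=cv2.INTER_CUBIC)]); v=cv2.resize(S["pixels"][125:235,235:355],None,fx=3.3,fy=3.4,interpolation=cv2.INTER_CUBIC)[:375]
v=np.pad(v,((0,375-v.shape[0]),(0,0),(0,0))); save(np.hstack([w,v]),"crop1.png")
# rods: params of red centre + az
mk={}
for l,t,s in(("red_center",(178,183),(304,160)),("green_center",(131,196),(282,148)),("blue_center",(220,178),(326,172))):
    mt=near(T,"green_center" if l[0]=='b' else l,t); ms=near(S,l,s); mk[l]=(mt,ms)
p0=atz(T,(178,190),.11); print("init",p0)
def f(q):
    c=np.array(q[:3]); az=q[3]; y=np.array([-np.sin(az),np.cos(az),0]); tot=0
    for l,k in(("red_center",0),("green_center",1),("blue_center",-1)):
        g=[rod(c+.08*k*y,az,q[4],.08)]
        tot+=cost([(paint(T,g),mk[l][0]),(paint(S,g),mk[l][1])])
    return tot
best=None
for z in(.08,.11):
  for az in(.1,.3):
    q0=[*atz(T,(180,198),z),az,-.015]
    sx=np.array([q0]+[np.array(q0)+np.eye(5)[i]*d for i,d in enumerate((.015,.015,.02,.15,.01))])
    r=minimize(f,q0,method="Nelder-Mead",options=dict(initial_simplex=sx,maxfev=250,xatol=1e-4,fatol=1e-3))
    print("rod",r.fun,r.x)
m=near(T,"seat",(388,212)),near(S,"seat",(390,283))
x,y,_=atz(T,(387,212),.02)
for t in(.1,.25,.4):
    q0=np.array([x,y,t]); fs=lambda q:cost([(paint(T,rest(q)),m[0]),(paint(S,rest(q)),m[1])])
    r=minimize(fs,q0,method="Nelder-Mead",options=dict(initial_simplex=np.array([q0,q0+[.01,0,0],q0+[0,.01,0],q0+[0,0,.15]]),maxfev=120,xatol=1e-4,fatol=1e-3)); print("rest",r.fun,r.x)
E
```

```text
Traceback (most recent call last):
  File "fit.py", line 30, in near
    b=min(masks_of(im,l),key=lambda m:np.hypot(*(np.array(m["xy"])-xy))); return b["region"].astype(float)
ValueError: min() iterable argument is empty
```

View pics/crop1.png

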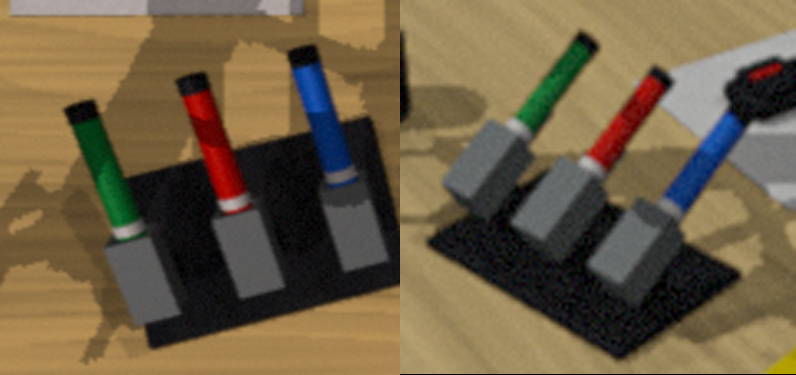

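The crop shows the red marker in the middle tube, black plug up (top view about 168,163), with green to its left and blue to its right. I'll make the mask lookup tolerant and rerun the fit.

```bash
cat >> fit.py <<'E'
L=("red_center","green_center","blue_center","seat")
def allm(im): return [m for l in L for m in masks_of(im,l)]
def pick(ms,xy,tol=12):
    c=[m for m in ms if np.hypot(*(np.array(m["xy"])-xy))<tol]
    return max(c,key=lambda m:m["p"])["region"].astype(float) if c else None
E
cat > run.py <<'E'
from fit import *
MT,MS=allm(T),allm(S)
mk=[]
for k,t,s in((0,(178,183),(304,160)),(1,(131,196),(282,148)),(-1,(220,178),(326,172))):
    for im,ms,xy in((T,MT,t),(S,MS,s)):
        m=pick(ms,xy)
        print(k,im is T,None if m is None else m.sum())
        if m is not None: mk.append((k,im,m))
def f(q):
    c=np.array(q[:3]); az=q[3]; y=np.array([-np.sin(az),np.cos(az),0])
    return cost([(paint(im,[rod(c+.08*k*y,az,q[4],.08)]),m) for k,im,m in mk])
for z,az in((.08,.1),(.11,.3)):
    q0=np.array([*atz(T,(182,200),z),az,-.015])
    sx=np.array([q0]+[q0+np.eye(5)[i]*d for i,d in enumerate((.015,.015,.02,.15,.01))])
    r=minimize(f,q0,method="Nelder-Mead",options=dict(initial_simplex=sx,maxfev=350,xatol=1e-4,fatol=1e-3))
    print("rod",r.fun/len(mk),r.x)
    if z==.08 or r.fun<R.fun: R=r
m=pick(MT,(388,212)),pick(MS,(390,283))
x,y,_=atz(T,(387,212),.02)
fs=lambda q:cost([(paint(i,rest(q)),k) for i,k in((T,m[0]),(S,m[1])) if k is not None])
for t in(.1,.35):
    q0=np.array([x,y,t])
    r=minimize(fs,q0,method="Nelder-Mead",options=dict(initial_simplex=np.array([q0,q0+[.01,0,0],q0+[0,.01,0],q0+[0,0,.15]]),maxfev=120,xatol=1e-4,fatol=1e-3)); print("rest",r.fun,r.x)
    if t==.1 or r.fun<Q.fun: Q=r
out=[]
q=R.x; yv=np.array([-np.sin(q[3]),np.cos(q[3]),0])
for im,(r0,r1,c0,c1) in((T,(130,280,90,430)),(S,(120,320,230,430))):
    p=cv2.resize(im["pixels"][r0:r1,c0:c1],None,fx=2.3,fy=2.3)
    gs=[rod(q[:3]+.08*k*yv,q[3],q[4],.08) for k in(-1,0,1)]+rest(Q.x)
    for g in gs: cv2.polylines(p,[((hull(im,g,16)/16-[c0,r0])*2.3).astype(np.int32)],True,(255,0,255),1)
    out.append(p)
h=max(o.shape[0] for o in out); w=max(o.shape[1] for o in out)
save(np.hstack([np.pad(o,((0,h-o.shape[0]),(0,0),(0,0))) for o in out])[:, :],"ov.png")
cv2.imwrite("pics/ov.png",cv2.resize(cv2.imread("pics/ov.png"),(800,int(800*h/sum(o.shape[1] for o in out)))) if sum(o.shape[1] for o in out)>800 else cv2.imread("pics/ov.png"))
E
python3 run.py
```

```text
0 True 732.0
0 False 339.0
1 True 774.0
1 False 308.0
-1 True 760.0
-1 False 318.0
rod 0.1243827572400299 [ 0.5707  0.2327  0.0867  0.2495 -0.0121]
rod 0.120893031018958 [ 0.5719  0.2336  0.0869  0.2486 -0.0115]
rest 0.275893350495868 [ 0.5687 -0.1544  0.2131]
rest 0.2767598917464787 [ 0.5685 -0.1544  0.2281]
```

View pics/ov.png

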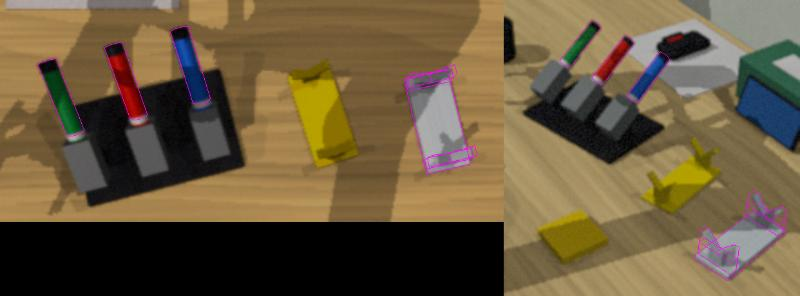

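The overlay matches all three rods and the rest's base. Red is at about (0.572, 0.234, 0.087), azimuth 0.249; the seat is at about (0.569, -0.154), yaw about 0.22. The real cheeks are narrower than I modelled. Now the move to above the grip point.

Call:
play_rows --series '[{"dx": 30,"dy": -25,"turn": 0.065,"fingers": -0.3},{"dx": 30,"dy": -25,"turn": 0.065,"fingers": -0.3},{"dx": 30,"dy": -25,"turn": 0.065,"fingers": -0.3},{"dx": 30,"dy": -25,"turn": 0.065,"fingers": -0.3},{"dx": 30,"dy": -25,"turn": 0.065,"fingers": -0.3},{"dx": 30,"dy": -25,"turn": 0.065,"fingers": -0.3},{"dx": 30,"dy": -25,"turn": 0.065,"fingers": -0.3},{"dx": 30,"dy": -25,"turn": 0.065,"fingers": -0.3},{"dx": 30,"dy": -25,"turn": 0.065,"fingers": -0.3},{"dx": 30,"dy": -25,"turn": 0.065,"fingers": -0.3},{"dx": 30,"dy": -25,"turn": 0.065,"fingers": -0.3}]' --squeeze 40

```text
invalid input at $.series[0]: expected keys fingers, dx, dy, dz, turn
```

```bash
sed -i 's/-\.03,\.03,\.008,\.03)/-.026,.026,.008,.03)/; s/(\.030\*k,/(.026*k,/g' fit.py; python3 run.py | grep -E "rest|rod"; python3 -c "
from h import *
s=get_state();q=s['ee_rot'];print(s['position'],2*np.arctan2(q[2],q[1]),q,s['width'],s['contact_force'])"
```

```text
rod 0.12049059667684586 [ 0.5714  0.2335  0.0866  0.2433 -0.0126]
rod 0.1231971314570614 [ 0.5718  0.2337  0.0863  0.247  -0.0111]
rest 0.19151967543067244 [ 0.5685 -0.1548  0.2219]
rest 0.19139424228779614 [ 0.5687 -0.1551  0.2227]
[0.25828424 0.51376674 0.24233107] 1.1049866233020955 [-1.98653973e-05  8.51218650e-01  5.24811211e-01  5.14893666e-05] 0.08577922189040611 [ 0.132815   -0.11493693 -0.29867107]
```

All keys are needed in each row. The second fit agrees: yaw 0.222, seat (0.5686, -0.155).

Call:
play_rows --series '[{"dx": 30,"dy": -25,"dz": 0,"turn": 0.065,"fingers": -0.3},{"dx": 30,"dy": -25,"dz": 0,"turn": 0.065,"fingers": -0.3},{"dx": 30,"dy": -25,"dz": 0,"turn": 0.065,"fingers": -0.3},{"dx": 30,"dy": -25,"dz": 0,"turn": 0.065,"fingers": -0.3},{"dx": 30,"dy": -25,"dz": 0,"turn": 0.065,"fingers": -0.3},{"dx": 30,"dy": -25,"dz": 0,"turn": 0.065,"fingers": -0.3},{"dx": 30,"dy": -25,"dz": 0,"turn": 0.065,"fingers": -0.3},{"dx": 30,"dy": -25,"dz": 0,"turn": 0.065,"fingers": -0.3},{"dx": 30,"dy": -25,"dz": 0,"turn": 0.065,"fingers": -0.3},{"dx": 30,"dy": -25,"dz": 0,"turn": 0.065,"fingers": -0.3},{"dx": 30,"dy": -25,"dz": 0,"turn": 0.065,"fingers": -0.3},{"dx": 0,"dy": 0,"dz": 0,"turn": 0,"fingers": -0.3}]' --squeeze 40

```text
clock: 2.75
position: [0.5994, 0.2263, 0.2428]
ee_rot: [-0.0, 0.595, 0.804, 0.001]
contact_force: [0.3, -0.1, 0.2]
width: 0.0551
```

Call:
play_rows --series '[{"dx": -9,"dy": 12,"dz": -30,"turn": -0.05,"fingers": -0.3},{"dx": 0,"dy": 0,"dz": -30,"turn": 0,"fingers": -0.3},{"dx": 0,"dy": 0,"dz": -20,"turn": 0,"fingers": -0.3},{"dx": 0,"dy": 0,"dz": 0,"turn": 0,"fingers": -0.3},{"dx": 0,"dy": 0,"dz": 0,"turn": 0,"fingers": -0.3}]'

```text
clock: 3.17
position: [0.5947, 0.2351, 0.1613]
ee_rot: [0.002, 0.62, 0.785, 0.003]
contact_force: [0.3, -0.1, 0.6]
width: 0.0554
```

```bash
python3 -c "
from h import *
s=get_state();q=s['ee_rot'];print(s['position'],2*np.arctan2(q[2],q[1]))
T=get_image('top');S=get_image('side')
o=[]
p=np.array(s['position'])
g=np.array([.5900,.2382,.098])
for im,(r0,c0) in ((T,(110,100)),(S,(90,220))):
    x=cv2.resize(im['pixels'][r0:r0+160,c0:c0+130],None,fx=3,fy=3)
    for P,col in((p,(255,0,255)),(g,(0,255,255))):
        u=proj(im,[P])[0]; cv2.circle(x,tuple(int(v) for v in (u-[c0,r0])*3),4,col,1)
    o.append(x)
save(np.hstack(o),'hover.png')"
```

```text
[0.59472794 0.23506978 0.16127945] 1.8039976924446033
```

View pics/hover.png

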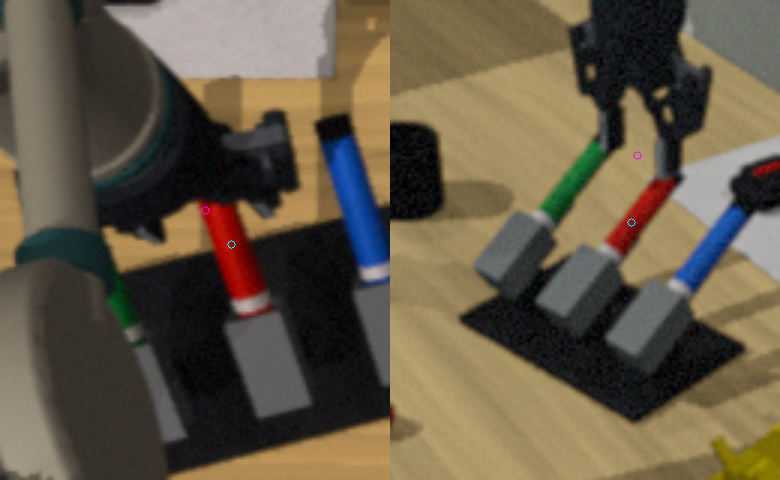

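The side crop shows the open fingers just above the red rod's end, and the grip point (cyan, about 630,222 in the crop) lies on the red rod. I'll correct by about 5 mm and descend.

Call:
play_rows --series '[{"dx": -5,"dy": 3,"dz": 0,"turn": 0.01,"fingers": -0.3},{"dx": 0,"dy": 0,"dz": -20,"turn": 0,"fingers": -0.3},{"dx": 0,"dy": 0,"dz": -20,"turn": 0,"fingers": -0.3},{"dx": 0,"dy": 0,"dz": -20,"turn": 0,"fingers": -0.3},{"dx": 0,"dy": 0,"dz": -8,"turn": 0,"fingers": -0.3},{"dx": 0,"dy": 0,"dz": 0,"turn": 0,"fingers": -0.3},{"dx": 0,"dy": 0,"dz": 0,"turn": 0,"fingers": -0.3}]'

```text
clock: 3.85
position: [0.5947, 0.243, 0.1051]
ee_rot: [0.008, 0.614, 0.789, 0.013]
contact_force: [0.8, 0.9, 0.5]
width: 0.0556
```

Call:
play_rows --series '[{"dx": -5,"dy": -5,"dz": -14,"turn": 0.0,"fingers": -0.3},{"dx": 0,"dy": 0,"dz": 0,"turn": 0,"fingers": -0.3},{"dx": 0,"dy": 0,"dz": 0,"turn": 0,"fingers": -0.3},{"dx": 0,"dy": 0,"dz": 0,"turn": 0,"fingers": -0.3}]'

```text
clock: 4.18
position: [0.5933, 0.2397, 0.0973]
ee_rot: [0.011, 0.614, 0.789, 0.017]
contact_force: [0.5, 0.4, -0.4]
width: 0.0555
```

```bash
python3 -c "
from h import *
s=get_state();print(s)"
```

```text
{'clock': 4.1833, 'qpos': array([ 0.27420095,  0.45756695,  1.60235666,  0.00245184,  1.04066182,
       -1.54663749]), 'qd': array([ 0.00354496, -0.01844165, -0.03323968,  0.00333307,  0.00138519,
       -0.00017417]), 'effort': array([-5.23064774e-02, -4.90797973e+01, -2.14908296e+01,  3.73072398e-03,
       -2.83384882e-01, -2.41326452e-03]), 'position': array([0.59326193, 0.23974641, 0.09734683]), 'ee_rot': array([0.01132076, 0.61375766, 0.7892275 , 0.01712671]), 'contact_force': array([ 0.53175644,  0.41101931, -0.36846267]), 'moment': array([0.01917404, 0.06256938, 0.01705712]), 'width': 0.055500356753278836}
```

Call:
play_rows --series '[{"dx": -2,"dy": -1,"dz": -8,"turn": 0.0,"fingers": -0.3},{"dx": 0,"dy": 0,"dz": 0,"turn": 0,"fingers": -0.3},{"dx": 0,"dy": 0,"dz": 0,"turn": 0,"fingers": -0.3},{"dx": 0,"dy": 0,"dz": 0,"turn": 0,"fingers": -0.3}]'

```text
clock: 4.52
position: [0.5935, 0.2396, 0.0919]
ee_rot: [0.013, 0.614, 0.789, 0.02]
contact_force: [0.3, 0.1, 0.4]
width: 0.0558
```

Call:
play_rows --series '[{"dx": 0,"dy": 0,"dz": 0,"turn": 0,"fingers": 1},{"dx": 0,"dy": 0,"dz": 0,"turn": 0,"fingers": 1},{"dx": 0,"dy": 0,"dz": 0,"turn": 0,"fingers": 1},{"dx": 0,"dy": 0,"dz": 0,"turn": 0,"fingers": 1},{"dx": 0,"dy": 0,"dz": 0,"turn": 0,"fingers": 1},{"dx": 0,"dy": 0,"dz": 0,"turn": 0,"fingers": 1}]' --squeeze 40

```text
clock: 5.02
position: [0.5938, 0.2398, 0.0923]
ee_rot: [0.013, 0.614, 0.789, 0.02]
contact_force: [-0.4, -0.3, -0.7]
width: 0.0207
```

Call:
play_rows --series '[{"dx": 10,"dy": 2.5,"dz": 6,"turn": 0,"fingers": 1},{"dx": 10,"dy": 2.5,"dz": 6,"turn": 0,"fingers": 1},{"dx": 10,"dy": 2.5,"dz": 6,"turn": 0,"fingers": 1}]'

```text
clock: 5.27
position: [0.6207, 0.2466, 0.1088]
ee_rot: [0.011, 0.614, 0.789, 0.017]
contact_force: [0.8, -0.2, -1.4]
width: 0.0206
```

Call:
play_rows --series '[{"dx": 10,"dy": 2.5,"dz": 6,"turn": 0,"fingers": 1},{"dx": 10,"dy": 2.5,"dz": 6,"turn": 0,"fingers": 1},{"dx": 10,"dy": 2.5,"dz": 6,"turn": 0,"fingers": 1},{"dx": 10,"dy": 2.5,"dz": 6,"turn": 0,"fingers": 1},{"dx": 10,"dy": 2.5,"dz": 6,"turn": 0,"fingers": 1}]'

```text
clock: 5.68
position: [0.672, 0.2594, 0.1386]
ee_rot: [0.01, 0.614, 0.789, 0.016]
contact_force: [-0.1, -0.1, -0.3]
width: 0.0209
```

Call:
play_rows --series '[{"dx": 0,"dy": 0,"dz": 30,"turn": 0,"fingers": 1},{"dx": 0,"dy": 0,"dz": 30,"turn": 0,"fingers": 1},{"dx": 0,"dy": 0,"dz": 30,"turn": 0,"fingers": 1},{"dx": -3,"dy": -15,"dz": 15,"turn": 0,"fingers": 1},{"dx": -6,"dy": -30,"dz": 0,"turn": 0,"fingers": 1},{"dx": -6,"dy": -30,"dz": 0,"turn": 0,"fingers": 1},{"dx": -6,"dy": -30,"dz": 0,"turn": 0,"fingers": 1},{"dx": -6,"dy": -30,"dz": 0,"turn": 0,"fingers": 1},{"dx": -6,"dy": -30,"dz": 0,"turn": 0,"fingers": 1},{"dx": -6,"dy": -30,"dz": 0,"turn": 0,"fingers": 1},{"dx": -6,"dy": -30,"dz": 0,"turn": 0,"fingers": 1},{"dx": -6,"dy": -30,"dz": 0,"turn": 0,"fingers": 1},{"dx": -6,"dy": -30,"dz": 0,"turn": 0,"fingers": 1},{"dx": -6,"dy": -30,"dz": 0,"turn": 0,"fingers": 1},{"dx": -6,"dy": -30,"dz": 0,"turn": 0,"fingers": 1},{"dx": -4,"dy": -20,"dz": 0,"turn": -0.02,"fingers": 1},{"dx": 0,"dy": -10,"dz": 0,"turn": 0,"fingers": 1},{"dx": 0,"dy": 0,"dz": 0,"turn": 0,"fingers": 1},{"dx": 0,"dy": 0,"dz": 0,"turn": 0,"fingers": 1}]'

```text
clock: 7.27
position: [0.5952, -0.1289, 0.2444]
ee_rot: [0.011, 0.62, 0.784, 0.017]
contact_force: [0.4, 0.5, -0.8]
width: 0.0206
```

```bash
python3 - <<'E'
from fit import *
s=get_state();q=s['ee_rot'];p=np.array(s['position'])
print(p,2*np.arctan2(q[2],q[1]),q,s['width'])
# held rod: fit centre, azimuth, slope in both views
ms=[]
for im in(T,S):
    u=proj(im,[p+[-.03,0,-.01]])[0]
    c=[m for m in allm(im) if np.hypot(*(np.array(m['xy'])-u))<45]
    for m in c: print(im is T,u,m['xy'],m['p'],m['region'].sum())
o=[]
for im in (T,S):
    u=proj(im,[p])[0]; c0=int(np.clip(u[0]-65,0,510)); r0=int(np.clip(u[1]-80,0,320))
    x=cv2.resize(im['pixels'][r0:r0+160,c0:c0+130],None,fx=3,fy=3); print(c0,r0)
    az=2*np.arctan2(q[2],q[1])-np.pi/2; d=np.array([.866*np.cos(az),.866*np.sin(az),.5])
    c=p+[0,0,.008]-.0255*d
    cv2.polylines(x,[((hull(im,rod(c,az,-.08,.08),16)/16-[c0,r0])*3).astype(np.int32)],True,(255,0,255),1)
    for g in rest([.5686,-.155,.222]): cv2.polylines(x,[((hull(im,g,16)/16-[c0,r0])*3).astype(np.int32)],True,(0,255,255),1)
    o.append(x)
save(np.hstack(o),'over.png')
E
```

```text
[ 0.5954 -0.128   0.2445] 1.805318604354341 [0.0106 0.6194 0.7848 0.0167] 0.02051244818424013
True [393.3443 185.6954] [405.1, 207.7] 0.77 631
True [393.3443 185.6954] [398.5, 227.4] 0.61 145
False [390.8972 189.9384] [390.2, 196.7] 0.7 623
329 84
338 100
```

View pics/over.png

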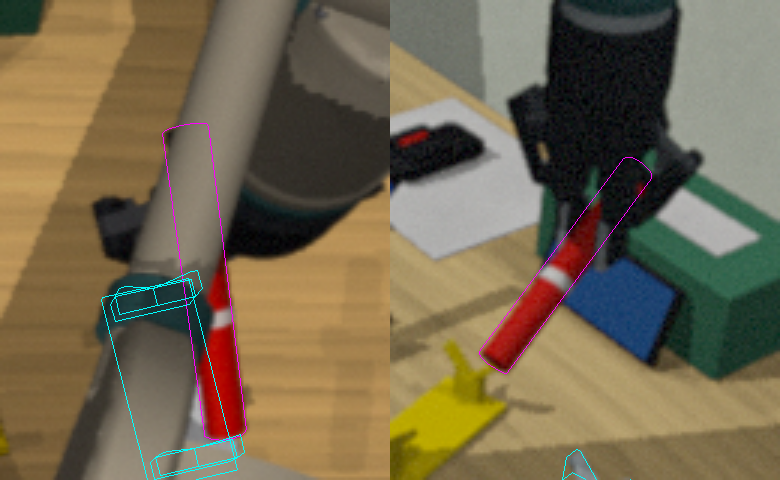

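The held rod matches the prediction in both views (lower end in the crop: top 225,435; side 495,365), so the grip is about 25 mm from centre. I'll align over the seat and descend to just above contact.

Call:
play_rows --series '[{"dx": -2,"dy": -20,"dz": 0,"turn": -0.012,"fingers": 1},{"dx": 0,"dy": 0,"dz": 0,"turn": 0,"fingers": 1},{"dx": 0,"dy": 0,"dz": -25,"turn": 0,"fingers": 1},{"dx": 0,"dy": 0,"dz": -25,"turn": 0,"fingers": 1},{"dx": 0,"dy": 0,"dz": -25,"turn": 0,"fingers": 1},{"dx": 0,"dy": 0,"dz": -25,"turn": 0,"fingers": 1},{"dx": 0,"dy": 0,"dz": -10,"turn": 0,"fingers": 1},{"dx": 0,"dy": 0,"dz": 0,"turn": 0,"fingers": 1}]'

```text
clock: 8.43
position: [0.5954, -0.1473, 0.1343]
ee_rot: [0.015, 0.624, 0.781, 0.019]
contact_force: [-0.6, 0.5, -0.4]
width: 0.0208
```

Call:
play_rows --series '[{"dx": -4,"dy": -3,"dz": -20,"turn": 0,"fingers": 1},{"dx": 0,"dy": 0,"dz": -10,"turn": 0,"fingers": 1},{"dx": 0,"dy": 0,"dz": 0,"turn": 0,"fingers": 1},{"dx": 0,"dy": 0,"dz": 0,"turn": 0,"fingers": 1}]' --squeeze 20

```text
clock: 8.77
position: [0.594, -0.1503, 0.1068]
ee_rot: [0.017, 0.623, 0.781, 0.02]
contact_force: [0.3, -0.1, -0.3]
width: 0.0205
```

```bash
python3 - <<'E'
from fit import *
s=get_state();q=s['ee_rot'];p=np.array(s['position'])
print(p,2*np.arctan2(q[2],q[1]),q,s['contact_force'])
o=[]
for im in (T,S):
    u=proj(im,[[.57,-.155,.05]])[0]; c0=int(np.clip(u[0]-65,0,510)); r0=int(np.clip(u[1]-70,0,320))
    x=cv2.resize(im['pixels'][r0:r0+140,c0:c0+130],None,fx=3,fy=3)
    for g in rest([.5686,-.155,.222]): cv2.polylines(x,[((hull(im,g,16)/16-[c0,r0])*3).astype(np.int32)],True,(0,255,255),1)
    o.append(x)
save(np.hstack(o),'pre.png')
E
```

```text
[ 0.5945 -0.1505  0.1074] 1.795037597354809 [0.0179 0.6233 0.7815 0.0199] [ 0.0396  0.2683 -0.1199]
```

View pics/pre.png

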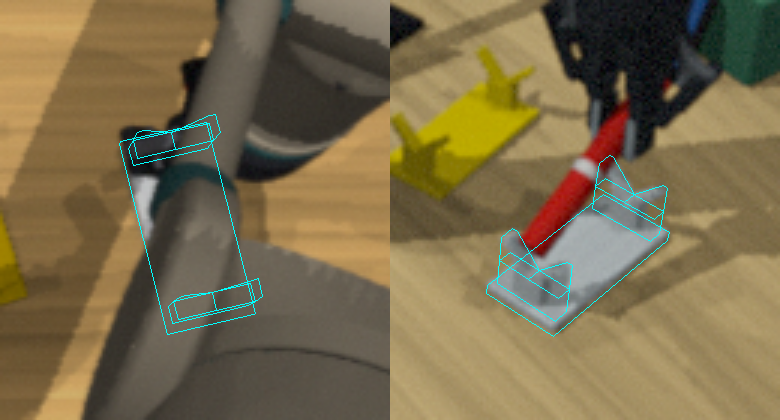

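The side crop shows the rod's low end (about 535,250) above the near V notch, with the fingers between the cheeks. I'll lower slowly so that the notch swings the rod level in the soft grip.

Call:
play_rows --series '[{"dx": -1,"dy": 0,"dz": -6,"turn": 0,"fingers": 1},{"dx": 0,"dy": 0,"dz": -6,"turn": 0,"fingers": 1},{"dx": 0,"dy": 0,"dz": -6,"turn": 0,"fingers": 1},{"dx": 0,"dy": 0,"dz": -6,"turn": 0,"fingers": 1}]' --squeeze 20

```text
clock: 9.2
position: [0.598, -0.1504, 0.0875]
ee_rot: [0.023, 0.624, 0.781, 0.023]
contact_force: [2.9, 3.5, 5.7]
width: 0.0203
```

Call:
play_rows --series '[{"dx": -3,"dy": 0,"dz": -6,"turn": 0,"fingers": 1},{"dx": -1,"dy": 0,"dz": -6,"turn": 0,"fingers": 1},{"dx": -1,"dy": 0,"dz": -6,"turn": 0,"fingers": 1}]'

```text
clock: 9.45
position: [0.593, -0.149, 0.0687]
ee_rot: [0.023, 0.624, 0.781, 0.024]
contact_force: [0.2, 1.5, 2.7]
width: 0.0205
```

Call:
play_rows --series '[{"dx": 0,"dy": 0,"dz": -6,"turn": 0,"fingers": 1},{"dx": 0,"dy": 0,"dz": -6,"turn": 0,"fingers": 1},{"dx": 0,"dy": 0,"dz": -6,"turn": 0,"fingers": 1},{"dx": 0,"dy": 0,"dz": 0,"turn": 0,"fingers": 1}]'

```text
clock: 9.78
position: [0.5927, -0.1489, 0.0474]
ee_rot: [0.023, 0.624, 0.781, 0.024]
contact_force: [0.5, 1.3, 2.3]
width: 0.0206
```

```bash
python3 - <<'E'
from fit import *
s=get_state();p=np.array(s['position'])
print(p,s['ee_rot'],s['contact_force'])
im=S;u=proj(im,[[.57,-.155,.05]])[0]; c0=int(u[0]-90); r0=int(u[1]-80)
save(cv2.resize(im['pixels'][r0:r0+140,c0:c0+180],None,fx=3.5,fy=3.5),'low.png')
E
```

```text
[ 0.5926 -0.1489  0.0482] [0.0225 0.6242 0.7806 0.0241] [-0.1611  1.9984  1.5462]
```

View pics/low.png

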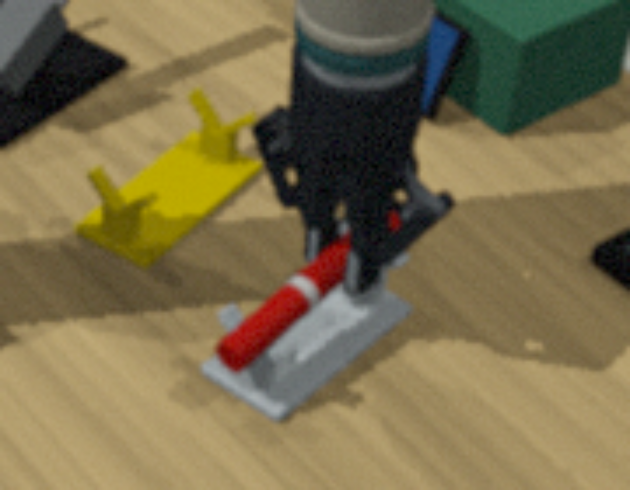

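The rod is in the near notch (end at about 235,350 in the crop) and nearly level, with 10 mm still to go. Lowering gently.

Call:
play_rows --series '[{"dx": 0,"dy": 0,"dz": -4,"turn": 0,"fingers": 1},{"dx": 0,"dy": 0,"dz": -4,"turn": 0,"fingers": 1},{"dx": 0,"dy": 0,"dz": -3,"turn": 0,"fingers": 1},{"dx": 0,"dy": 0,"dz": 0,"turn": 0,"fingers": 1}]'

```text
clock: 10.22
position: [0.5935, -0.1482, 0.0388]
ee_rot: [0.023, 0.624, 0.78, 0.025]
contact_force: [0.4, 1.6, 1.3]
width: 0.021
```

Call:
play_rows --series '[{"dx": 0,"dy": 0,"dz": -3,"turn": 0,"fingers": 1},{"dx": 0,"dy": 0,"dz": -1,"turn": 0,"fingers": 1},{"dx": 0,"dy": 0,"dz": 0,"turn": 0,"fingers": 1}]'

```text
clock: 10.47
position: [0.5935, -0.1482, 0.039]
ee_rot: [0.024, 0.624, 0.781, 0.025]
contact_force: [1.1, 2.8, 2.1]
width: 0.0207
```

Call:
play_rows --series '[{"dx": 0,"dy": 0,"dz": -5,"turn": 0,"fingers": 1},{"dx": 0,"dy": 0,"dz": -5,"turn": 0,"fingers": 1}]'

```text
clock: 10.63
position: [0.594, -0.1482, 0.0371]
ee_rot: [0.026, 0.623, 0.781, 0.026]
contact_force: [-14.9, 6.4, 51.4]
width: 0.0208
```

The upward force jumped, so the rod is seated on both cheeks. I'll ease off and let go.

Call:
play_rows --series '[{"dx": 0,"dy": 0,"dz": 2,"turn": 0,"fingers": 1},{"dx": 0,"dy": 0,"dz": 0,"turn": 0,"fingers": 0.2},{"dx": 0,"dy": 0,"dz": 0,"turn": 0,"fingers": -0.1},{"dx": 0,"dy": 0,"dz": 0,"turn": 0,"fingers": -0.3},{"dx": 0,"dy": 0,"dz": 0,"turn": 0,"fingers": -0.3}]'

```text
clock: 11.05
position: [0.5933, -0.1504, 0.0398]
ee_rot: [0.028, 0.622, 0.782, 0.024]
contact_force: [0.2, -1.0, 0.8]
width: 0.0556
```

Call:
play_rows --series '[{"dx": 0,"dy": 0,"dz": 10,"turn": 0,"fingers": -0.3},{"dx": 0,"dy": 0,"dz": 20,"turn": 0,"fingers": -0.3},{"dx": 0,"dy": 0,"dz": 30,"turn": 0,"fingers": -0.3},{"dx": 0,"dy": 0,"dz": 30,"turn": 0,"fingers": -0.3},{"dx": 0,"dy": 0,"dz": 30,"turn": 0,"fingers": -0.3},{"dx": 0,"dy": 0,"dz": 30,"turn": 0,"fingers": -0.3},{"dx": 0,"dy": -30,"dz": 10,"turn": 0,"fingers": -0.3},{"dx": 0,"dy": -35,"dz": 0,"turn": 0,"fingers": -0.3},{"dx": 0,"dy": -35,"dz": 0,"turn": 0,"fingers": -0.3},{"dx": 0,"dy": -35,"dz": 0,"turn": 0,"fingers": -0.3},{"dx": 0,"dy": -35,"dz": 0,"turn": 0,"fingers": -0.3},{"dx": 0,"dy": -35,"dz": 0,"turn": 0,"fingers": -0.3},{"dx": 0,"dy": 0,"dz": 0,"turn": 0,"fingers": -0.3},{"dx": 0,"dy": 0,"dz": 0,"turn": 0,"fingers": -0.3}]'

```text
clock: 12.22
position: [0.5876, -0.3634, 0.2061]
ee_rot: [0.023, 0.62, 0.784, 0.021]
contact_force: [0.4, 0.5, -0.3]
width: 0.0558
```

```bash
python3 - <<'E'
from fit import *
MT,MS=allm(T),allm(S); c=np.array([.5686,-.155,.0456])
ms=[]
for im,M in((T,MT),(S,MS)):
    u=proj(im,[c])[0]
    k=[m for m in M if np.hypot(*(np.array(m['xy'])-u))<25 and im['pixels'][m['region']][:,0].mean()>1.6*im['pixels'][m['region']][:,1].mean()]
    print(u,[(m['xy'],m['region'].sum()) for m in k])
    if k: ms.append((im,max(k,key=lambda m:m['p'])['region'].astype(float)))
f=lambda q:cost([(paint(i,[rod(q[:3],q[3],-.08,.08,q[4])]),m) for i,m in ms])
q0=np.array([*c,.222,0]); sx=np.array([q0]+[q0+np.eye(5)[i]*d for i,d in enumerate((.01,.01,.01,.1,.1))])
r=minimize(f,q0,method="Nelder-Mead",options=dict(initial_simplex=sx,maxfev=250)); print(r.fun,r.x)
o=[]
for im in(T,S):
    u=proj(im,[c])[0]; c0=int(u[0]-65); r0=int(u[1]-70)
    o.append(cv2.resize(im['pixels'][r0:r0+140,c0:c0+130],None,fx=3,fy=3))
save(np.hstack(o),'end.png')
E
```

```text
[388.5873 207.5352] [([388.0, 203.7], np.int64(907))]
[391.6131 270.6308] [([390.4, 270.0], np.int64(693))]
0.17170624711969806 [ 0.5704 -0.1543  0.0469  0.2193 -0.0035]
```

View pics/end.png

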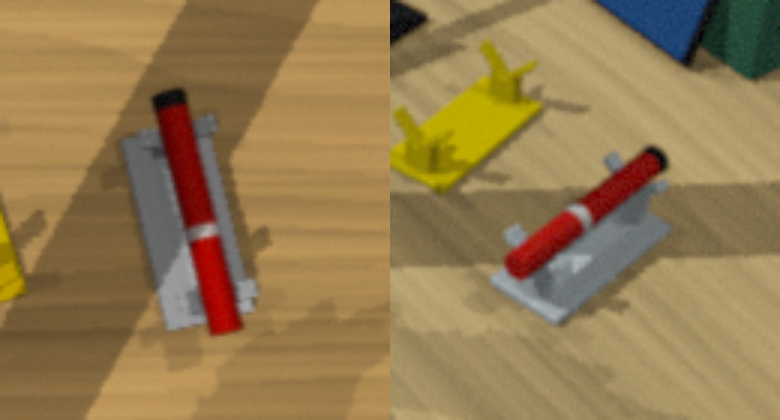

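The red marker lies level in both notches (top-crop ends at about 170,95 and 228,330). The fit puts it about 2 mm from centre, 46.9 mm high, with a slope of -0.2°. I'll check quickly that green and blue are unmoved, then hand in.

```bash
python3 - <<'E'
from fit import *
print([[(im is T,xy,m is not None) for xy in xs for m in [pick(allm(im),xy,5)]] for im,xs in((T,((131,196),(220,178))),(S,((282,148),(326,172))))])
print(get_state()['contact_force'],get_state()['clock']); print(sign_off())
E
```

```text
[[(True, (131, 196), True), (True, (220, 178), True)], [(False, (282, 148), True), (False, (326, 172), True)]]
[-0.2215  0.2635 -0.0168] 13.6167
the job is handed in; nothing more can be done
None
```

The red marker is lying level in both notches of the aluminium V rest, released, and the job is handed in at about 13.6 s on the robot's clock.

I gripped it about 25 mm from its centre, drew it along its axis out of the middle tube and carried it over. The moves could not tilt the tool. So I rested its lower end in one notch and let it pivot level in a 20 N grip until it sat on both cheeks. Then I eased off, opened the fingers and moved away.

**Final checks:**
- **Seating:** the fit to both camera views puts the centre about 2 mm from the seat point, 46.9 mm high against 45.6 nominal, with a slope of about 0.2°.
- **Disagreement:** a rough pixel estimate from the top view suggested about 4 mm off centre along the groove rather than 2 mm.
- **Other markers:** blue and green were still at their original pixel positions in both views.
- **Forces:** the highest tool force I read was about 51 N upward, when the marker met the second cheek; it was read only at the end of each call. Before hand-in, the tool was clear with near-zero force.

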